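# Wring the second check slab onto the storeroom scale

## Task

The goods-in scale is checked with a pair of flat slabs laid face to face. Slide the slab that lies on the loading shelf across onto the slab already on the scale, keeping it flat and never lifting it, until their faces cover each other completely and all four sides are flush and square. Leave the lower slab where it lies, do not disturb the things around, and let go of everything.

Things in the scene. Friction and masses are not known exactly. Their poses are not given: they have to be found in the camera images.
- upper: The slab to move: plain aluminium, 90 mm (own x) by 110 mm (own y) by 25 mm thick, 0.67 kg, loose, too wide to grip. Starts flat on the shelf, up to 75 mm out of line sideways with the lower slab (slid across far out of line it tips off) and 0.35 rad askew. Origin at the centre of its underside, z up. Pushed mid-side with fingertips 30 mm apart, it squares itself to their line.
- lower: The identical slab, 90 mm (own x) by 110 mm (own y) by 25 mm thick, loose, already lying flat on the scale's platter, near its middle. Origin at the centre of its underside (40 mm above the table), z up; its upper face is 65 mm above the table. Its 110 mm length runs roughly towards the shelf. It must stay where it is.
- scale: Low bench scale, fixed to the table: steel platter with a black rubber mat, 200 mm (own x) by 144 mm (own y), its flat top 40 mm above the table and the origin at its centre at table height; a display housing 55 by 130 mm and 44 mm high (keys to 47 mm) is joined to its -x side, centred 125 mm from the origin. It stands beside the shelf, on either hand.
- shelf: Loading shelf, fixed to the table beside the scale: flat plywood board 200 mm (own x) by 150 mm (own y) without rims, on two steel side panels; its top is 67 mm above the table, 2 mm higher than the lower slab's upper face, so a slab slid off it bridges the gap (15 to 45 mm) and settles down 2 mm. Origin at its centre at table height. Its own y axis runs along the line to the scale, which lies on its +y or -y side.
- tin: Bystander: food tin standing on the table, 86 mm across, 115 mm high; origin at the centre of its underside.
- mug: Bystander: white mug standing on the table, 84 mm across, 95 mm high; origin at the centre of its underside.
- tape: Bystander: cardboard tape core lying flat on the table, 100 mm across, 45 mm high; origin at the centre of its underside.
Not all that is in view belongs to the job. There is more than one size of the shelf; the one meant has the size given above.

How it is judged:
On the way:
1. the upper slab bridges from the shelf to the lower slab, bearing on both while it is slid across (contact force between upper and shelf above 0.2 N and contact force between upper and lower above 0.2 N), for 0.06 s.
At the end, for the whole second after the job is handed in: The upper slab lies flat and at rest on the lower slab, centred on it within 6 mm along each side and square to it within 0.08 rad (4.5 degrees); the lower slab is still on the platter, within 20 mm of where it began (x of upper in the frame of lower between -0.006 and 0.006 m and y of upper in the frame of lower between -0.006 and 0.006 m and z of upper in the frame of lower between 0.022 and 0.028 m and angle between the x axis of upper and the x axis of lower, either way round below 0.08 rad and angle between upper's own z axis and vertical below 0.05 rad and height (world z) of lower between 0.036 and 0.044 m and distance of lower from where it was at the start of the episode below 0.02 m and linear speed of upper below 0.02 m/s); the robot touches nothing.
It fails at once if the upper slab is lifted (underside centre more than 13 mm above the shelf's top) (height (world z) of upper above 0.08 m).
It fails at once if the upper slab is tipped more than 0.3 rad (angle between upper's own z axis and vertical above 0.3 rad).
It fails at once if a bystander (tin, mug or tape core) is moved more than 30 mm (distance of any of tin, mug, tape from where it was at the start of the episode above 0.03 m).
It also fails if it takes over 72 s, if anything falls off the work surface, if the arm or the gripper's body presses on something with over 40 N, if the wrist force passes 120 N, or if a joint passes its speed limit or range.

## Robot

A 6-joint arm with a two-finger parallel gripper is mounted at the origin on the work surface. World frame = base frame: x ahead of the robot, y to its left, z up, the work surface at z = 0. Lengths are in m, angles in rad, forces in N, time in s.
With the tool pointing down it reaches from about 0.375 to 0.9 m from the base axis. Payload 3.1 kg.
Tool frame: the origin (TCP) lies at the very end of the fingers, on their centre line; the grasp point (between the pads) lies 19 mm behind it (manip.pinch_z is the distance from the TCP to the grasp point, in m); z points along the fingers, y is the direction in which the jaws open and shut (so a half turn about z gives the same grasp; the last joint's range is limited). The gripper opens to 85 mm and grips with 20 to 120 N. Pads are 22 mm wide; open, the fingers measure 114 mm over their backs; the gripper's body (76 mm by 85 mm) begins 54 mm behind the grasp point. The pads swing forward as they close: fully open they stand 13 mm farther back than shut.
Start: joints at [0.979, 0.527, 1.433, -0, 1.181, -0.178], TCP at [0.251, 0.572, 0.231] pointing down, gripper open.
Joint ranges: [-3.08, 3.08], [-0.75, 2.2], [0.22, 2.44], [-1.43, 4.57], [0, 2.65], [-2.85, 2.85]. Speed limits (rad/s): [2.79, 2.79, 3.14, 3.14, 3.14, 3.14].

## Interface

Orientations are given as a unit quaternion [x, y, z, w].
In Python, from station import manip gives the robot as it stands.
- The arm moves only by the tool drive_tool, never from a script. Its argument "increments" is a list of rows, each a list of 7 numbers: the closure in counts, from 0 (fully open) to 255 (shut), then the shift along the tool's x, y, z in cm, then the turn, a rotation vector about the tool's x, y, z in rad. A call has 1 to 20 rows; each row is the pose to reach, as a shift and turn from the pose commanded when the call began, along the tool's axes at that moment; what a row does not reach only later rows make up. A row lasts 1/10 s, in which the tool goes at most 50 mm and 8.59 degrees, less where a joint would pass 70% of its speed; a pose out of reach is approached as far as the arm can. A call with a gripper value outside its range is refused whole. The fingers move at their own pace and stop on an object; "force" is the grip in N (left out, the last holds). Time passes only in rows, so rows that repeat a pose let the fingers close. It gives the time, the measured TCP pose, the force and the opening at its end, in the units of the state.
- manip.sense(): the state, without advancing time (a new reading comes with each control period).
- manip.snapshot(name): name is "scene" or "top" or "wrist"; returns the picture (480x640x3 uint8, red, green, blue); there is no depth.
- manip.camera_model(name): a dict with "mtx" (3x3 intrinsics, pixels), "cam_to_world" (4x4, takes a point from camera to world coordinates). Camera axes: x right, y down, z forward; pixel columns grow to the right and rows downward; lengths in m; the calibration is good to about 2 mm. A picture is of the moment at which its call begins: read the wrist's pose just before it. camera_model takes no time and is no camera call; for the wrist camera it gives the pose at the moment of the call.
- manip.sign_off(): hands the job in, once; it reports no verdict.
The state is a dict: "t": time; "q": joint angles; "qd": joint speeds; "tau": joint torques, N m; "tcp_pos": TCP position; "tool_rot": TCP orientation; "force": force on the tool from outside, world axes, zero at the start; "ft_torque": the same for the moment, N m; "finger_gap": opening from 0.0 (shut) to 1.0 (fully open).
Only numpy, scipy, OpenCV 4.12 (cv2) and the standard library are available. Lean on these libraries where they do the work, as an engineer would, in place of code of your own. Each camera call takes 0.05 s, during which the arm holds its last target. There are 200 camera calls.

## Working session

There is one attempt and no reset: what is moved stays moved. The work goes in short steps, Python scripts to look and compute and a tool call to move; the robot and the scene stay as the last step left them, time stands still between calls to the robot, and variables do not carry over. Pictures are saved under pics/ and viewed, about 8 in all and at most 12, crops included, and the job is handed in when it is done.

Besides the shell and the picture viewer there is one more tool, called after "Call:" as name(argument=value, ...) on one line, values as JSON. drive_tool: Moves the arm, as the interface text tells. Its arguments: {"type":"object","properties":{"increments":{"type":"array","items":{"type":"array","items":{"type":"number"}}},"force":{"type":"number"}},"required":["increments"]}

```bash
mkdir -p pics; python3 - <<'E'
from station import manip
import cv2, numpy as np
for n in ("top","scene"):
    im=manip.snapshot(n); cv2.imwrite(f"pics/{n}0.png",im[:,:,::-1])
    c=manip.camera_model(n); print(n,np.round(c["mtx"],1).tolist(),np.round(c["cam_to_world"],3).tolist())
s=manip.sense(); print({k:np.round(v,3).tolist() for k,v in s.items()})
E
```

```text
top [[620.3, 0.0, 317.3], [0.0, 620.3, 238.4], [0.0, 0.0, 1.0]] [[0.016, -0.99, 0.138, 0.388], [-1.0, -0.017, -0.008, -0.004], [0.011, -0.138, -0.99, 1.496], [0.0, 0.0, 0.0, 1.0]]
scene [[474.3, 0.0, 320.8], [0.0, 474.3, 246.3], [0.0, 0.0, 1.0]] [[-0.042, 0.862, -0.505, 1.077], [0.999, 0.032, -0.028, 0.044], [-0.008, -0.506, -0.863, 0.88], [0.0, 0.0, 0.0, 1.0]]
{'t': 0.1, 'q': [0.978, 0.528, 1.434, -0.0, 1.181, -0.178], 'qd': [0.0, -0.003, -0.003, 0.001, -0.001, -0.0], 'tau': [-0.0, -44.331, -17.859, -0.0, 0.004, 0.0], 'tcp_pos': [0.251, 0.572, 0.23], 'tool_rot': [0.205, 0.979, -0.001, -0.0], 'force': [-0.298, -0.365, 0.259], 'ft_torque': [-0.023, -0.0, 0.029], 'finger_gap': 1.0}
```

View pics/top0.png

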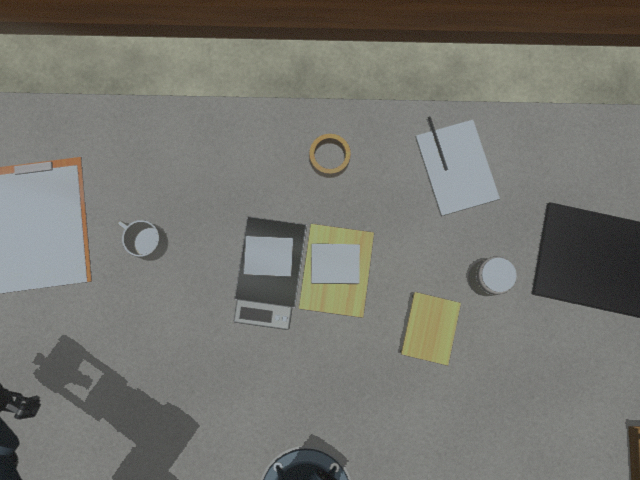

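View pics/scene0.png

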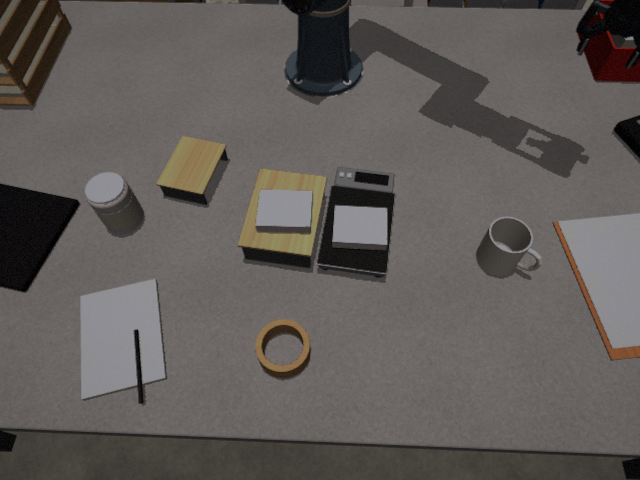

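The top picture shows two plywood boards. One at (337,271) is larger, stands beside the scale and carries a slab at (335,263). The other at (431,328) is smaller and empty. The first one fits the description. The lower slab is at (269,256) on the scale's black mat. I'll confirm this in a crop and measure the corners.

```bash
cat > h.py <<'E'
import numpy as np, cv2
from station import manip
def cam(n):
    c=manip.camera_model(n); return np.array(c["mtx"]),np.array(c["cam_to_world"])
def p2w(uv,z,K,T):
    uv=np.atleast_2d(uv).astype(float)
    d=np.c_[uv,np.ones(len(uv))]@np.linalg.inv(K).T@T[:3,:3].T
    return T[:3,3]+d*((z-T[2,3])/d[:,2])[:,None]
def w2p(P,K,T):
    c=(np.atleast_2d(P)-T[:3,3])@T[:3,:3]; q=c@K.T; return q[:,:2]/q[:,2:]
E
python3 - <<'E'
from h import *
im=cv2.imread("pics/top0.png"); K,T=cam("top")
hsv=cv2.cvtColor(im,cv2.COLOR_BGR2HSV)
for nm,(x,y),z in (("upper",(335,263),.092),("lower",(269,256),.065)):
    print(nm,im[y,x])
    m=((np.abs(im.astype(int)-im[y,x]).max(2)<22)*255).astype(np.uint8)
    m[:, :]=cv2.morphologyEx(m,cv2.MORPH_OPEN,np.ones((5,5)))
    _,l=cv2.connectedComponents(m); pts=np.argwhere(l==l[y,x])[:,::-1]
    W=p2w(pts,z,K,T)[:,:2]*1000
    r=cv2.minAreaRect(W.astype(np.float32)); print(r,len(pts))
m=cv2.inRange(hsv,(15,60,80),(40,255,255))
for c in cv2.findContours(m,cv2.RETR_EXTERNAL,cv2.CHAIN_APPROX_NONE)[0]:
    if cv2.contourArea(c)>800: print("wood",c.reshape(-1,2).mean(0),cv2.minAreaRect((p2w(c.reshape(-1,2),.067,K,T)[:,:2]*1000).astype(np.float32)))
cv2.imwrite("pics/crop0.png",cv2.resize(im[200:380,220:480],None,fx=3,fy=3,interpolation=cv2.INTER_CUBIC))
E
```

```text
upper [169 165 156]
((528.3145751953125, -58.30923080444336), (86.79033660888672, 107.345458984375), 0.960442841053009) 1835
lower [168 161 153]
((545.1395874023438, 97.32170104980469), (108.04331970214844, 88.06116485595703), 88.36031341552734) 1761
wood [430.64319249 328.23474178] ((385.3642272949219, -278.1280517578125), (110.64771270751953, 145.79115295410156), 77.60884857177734)
wood [336.23890785 270.20136519] ((514.9584350585938, -61.09782409667969), (148.9073944091797, 199.4105987548828), 83.12921905517578)
wood [329.43965517 153.39655172] ((791.3949584960938, -41.731529235839844), (95.23741912841797, 97.32814025878906), 1.071555256843567)
```

View pics/crop0.png

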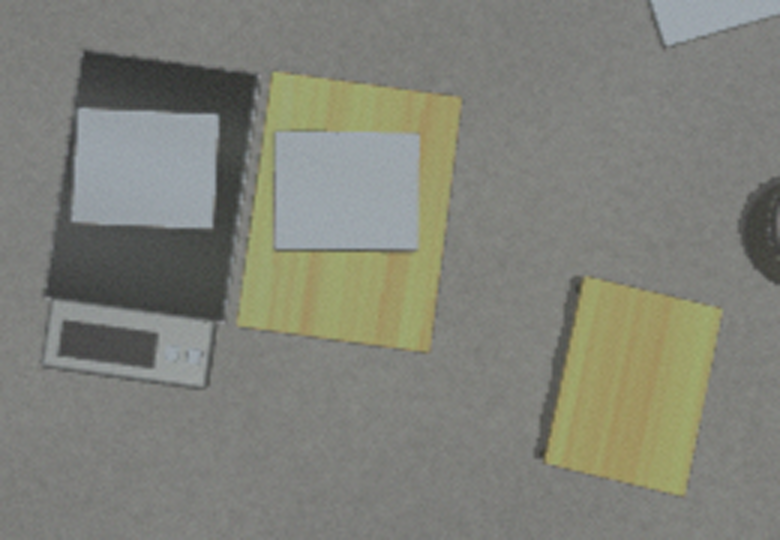

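Confirmed: the board with the slab measures 149 x 199 mm and the other is about 111 x 146 mm, so the larger one is the shelf. Next I'll work out the viewing pose for the wrist camera.

```bash
cat >> h.py <<'E'
from scipy.spatial.transform import Rotation as R
def go(p,yaw_y):
    """cm shift and turn in the tool frame to TCP p (m), tool straight down, jaw axis at yaw_y (rad, world)"""
    s=manip.sense(); r=R.from_quat(s["tool_rot"])
    y=np.array([np.cos(yaw_y),np.sin(yaw_y),0]); z=np.array([0,0,-1.]); x=np.cross(y,z)
    g=R.from_matrix(np.c_[x,y,z])
    print("shift cm",np.round(r.inv().apply(np.array(p)-s["tcp_pos"])*100,2),"turn",np.round((r.inv()*g).as_rotvec(),3),
      "t",round(s["t"],2),"tcp",np.round(s["tcp_pos"],4),"F",np.round(s["force"],1),"gap",round(s["finger_gap"],3))
E
python3 - <<'E'
from h import *
s=manip.sense(); K,T=cam("wrist"); r=R.from_quat(s["tool_rot"]).as_matrix()
print(np.round(K,0).tolist(), "cam in tool",np.round(r.T@(T[:3,3]-s["tcp_pos"]),3),"\n",np.round(r.T@T[:3,:3],3))
go([.44,.02,.30],np.deg2rad(88.4))
E
```

```text
[[344.0, 0.0, 320.0], [0.0, 344.0, 239.0], [0.0, 0.0, 1.0]] cam in tool [ 0.081  0.    -0.142] 
 [[ 0.001 -0.95  -0.313]
 [ 1.     0.001  0.   ]
 [ 0.    -0.313  0.95 ]]
shift cm [-39.49 -42.92  -6.89] turn [-0.002 -0.001 -0.386] t 0.1 tcp [0.2509 0.5717 0.2304] F [-0.3 -0.4  0.3] gap 1.0
```

```bash
python3 -c "
from h import *
go([.48,.02,.23],np.deg2rad(88.4))"
```

```text
shift cm [-43.16 -41.3    0.11] turn [-0.002 -0.001 -0.386] t 0.1 tcp [0.2509 0.5717 0.2304] F [-0.3 -0.4  0.3] gap 1.0
```

Call:
drive_tool(increments=[[165,-4.3,-4.1,0,0,0,-0.04],[165,-8.6,-8.2,0,0,0,-0.08],[165,-13,-12.4,0,0,0,-0.12],[165,-17.3,-16.5,0,0,0,-0.16],[165,-21.6,-20.6,0,0,0,-0.2],[165,-26,-24.8,0,0,0,-0.24],[165,-30.2,-28.9,0,0,0,-0.28],[165,-34.5,-33,0,0,0,-0.32],[165,-39,-37.2,0,0,0,-0.36],[165,-43.2,-41.3,0,0,0,-0.386],[165,-43.2,-41.3,0,0,0,-0.386],[165,-43.2,-41.3,0,0,0,-0.386],[165,-43.2,-41.3,0,0,0,-0.386],[165,-43.2,-41.3,0,0,0,-0.386],[165,-43.2,-41.3,0,0,0,-0.386],[165,-43.2,-41.3,0,0,0,-0.386]], force=60)

```text
t: 1.7
tcp_pos: [0.4797, 0.0219, 0.2311]
tool_rot: [0.013, 1.0, 0.0, -0.001]
force: [-0.5, 0.2, 0.6]
finger_gap: 0.352
```

```bash
python3 - <<'E'
from h import *
K,T=cam("wrist"); im=manip.snapshot("wrist")[:,:,::-1]; cv2.imwrite("pics/w1.png",im); np.savez("w1.npz",K=K,T=T)
print(w2p([[.528,-.058,.092],[.545,.097,.065]],K,T)); go([.44,-.06,.15],np.deg2rad(88.4))
E
```

```text
[[231.4830107  279.33675427]
 [397.52180806 279.902813  ]]
shift cm [ 3.77 -8.29  8.12] turn [ 0.    -0.001  0.003] t 1.75 tcp [0.4799 0.0219 0.2312] F [0.5 0.5 1.3] gap 0.351
```

View pics/w1.png

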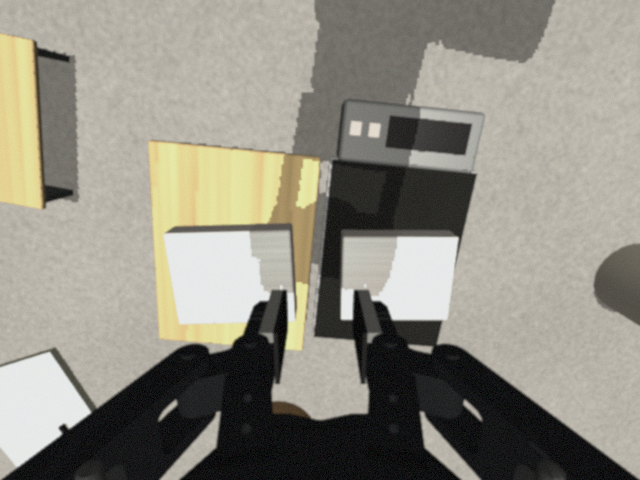

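The slabs show at (231,279), upper, and (397,280), lower, which matches the top-camera prediction. I'll cross-check with the corners read from this picture.

```bash
python3 - <<'E'
from h import *
d=np.load("w1.npz")
for n,c,z in (("up",[(167,233),(292,230),(297,319),(181,324)],.092),("lo",[(342,236),(457,236),(447,320),(341,319)],.065)):
    W=p2w(c,z,d["K"],d["T"])[:,:2]*1000; print(n,np.round(W,1).tolist(),cv2.minAreaRect(W.astype(np.float32)),W.mean(0))
    for a,b in ((1,0),(2,3)): print(np.degrees(np.arctan2(*(W[a]-W[b])[::-1])))
E
```

```text
up [[483.3, -108.6], [483.3, -1.5], [569.9, -1.2], [572.5, -110.1]] ((527.9066772460938, -55.65034866333008), (89.22795104980469, 108.89678192138672), 0.0017138732364401221) [527.25153504 -55.36059613]
90.00171843783993
91.38024755300447
lo [[498.4, 42.7], [501.1, 150.9], [591.2, 149.6], [587.4, 41.3]] ((544.8085327148438, 96.16650390625), (109.14840698242188, 90.13735961914062), 88.56804656982422) [544.5177284   96.12269815]
88.56803385430177
87.95556488646153
```

```bash
python3 -c "
from h import *
go([.455,-.057,.073],np.deg2rad(88.3))"
```

```text
shift cm [ 2.28 -7.95 15.82] turn [ 0.    -0.001  0.004] t 1.75 tcp [0.4799 0.0219 0.2312] F [0.5 0.5 1.3] gap 0.351
```

Call:
drive_tool(increments=[[165,0.6,-2,3,0,0,0.004],[165,1.2,-4,6,0,0,0.004],[165,1.8,-6,8.5,0,0,0.004],[165,2.3,-8,11,0,0,0.004],[165,2.3,-8,13,0,0,0.004],[165,2.3,-8,15,0,0,0.004],[165,2.3,-8,15.8,0,0,0.004],[165,2.3,-8,15.8,0,0,0.004],[165,2.3,-8,15.8,0,0,0.004]])

```text
t: 2.65
tcp_pos: [0.4559, -0.0584, 0.0738]
tool_rot: [0.015, 1.0, -0.0, 0.0]
force: [-0.3, 0.3, 0.6]
finger_gap: 0.355
```

```bash
python3 -c "
from h import *
K,T=cam('top'); cv2.imwrite('pics/t2.png',cv2.resize(manip.snapshot('top')[200:340,220:420,::-1],None,fx=4,fy=4,interpolation=cv2.INTER_CUBIC))
go([.484,-.057,.073],np.deg2rad(88.3))"
```

```text
shift cm [-2.78  0.25  0.11] turn [-0.001  0.002 -0.001] t 2.7 tcp [ 0.4562 -0.0586  0.0741] F [-0.  -0.6  0.1] gap 0.355
```

Call:
drive_tool(increments=[[165,-0.4,0.1,0.1,0,0,0],[165,-0.8,0.1,0.1,0,0,0],[165,-1.2,0.1,0.1,0,0,0],[165,-1.5,0.1,0.1,0,0,0],[165,-1.7,0.1,0.1,0,0,0],[165,-1.9,0.1,0.1,0,0,0],[165,-2.1,0.1,0.1,0,0,0],[165,-2.3,0.1,0.1,0,0,0],[165,-2.3,0.1,0.1,0,0,0]])

```text
t: 3.6
tcp_pos: [0.4738, -0.0571, 0.072]
tool_rot: [0.015, 1.0, 0.002, -0.005]
force: [-7.3, 1.3, 6.3]
finger_gap: 0.353
```

```bash
cat >> h.py <<'E'
def slab(seed,z,n="top"):
    """centre (mm) and long-side angle (deg) of the light slab face through a pixel near the world seed"""
    K,T=cam(n); im=manip.snapshot(n)[:,:,::-1]; h=cv2.resize(im,None,fx=4,fy=4,interpolation=cv2.INTER_LINEAR)
    u=w2p([[*seed,z]],K,T)[0]; x,y=(u*4+1.5).astype(int)
    m=((np.abs(h.astype(int)-h[y,x]).max(2)<24)*255).astype(np.uint8)
    m=cv2.morphologyEx(m,cv2.MORPH_OPEN,np.ones((15,15),np.uint8))
    l=cv2.connectedComponents(m)[1]; p=np.argwhere(l==l[y,x])[:,::-1]
    (c,s,a)=cv2.minAreaRect((p2w((p-1.5)/4,z,K,T)[:,:2]*1000).astype(np.float32))
    if s[0]<s[1]: a+=90
    print(n,np.round(c,1),np.round(s,1),"long side at",round(a,2))
    return im
E
python3 -c "
from h import *
slab((.545,-.055),.092); im=slab((.548,.097),.065)
go([.484,-.057,.073],np.deg2rad(88.3))"
```

```text
top [485.7 -60.8] [165.9 138.8] long side at 73.1
top [545.2  97.6] [108.   88.5] long side at 88.29
shift cm [-1.02  0.04 -0.11] turn [ 0.003 -0.01  -0.001] t 3.7 tcp [ 0.4738 -0.0571  0.072 ] F [-6.5 -0.2  5.8] gap 0.353
```

```bash
python3 -c "
from h import *
im=manip.snapshot('top')[:,:,::-1]; a=cv2.resize(im[210:330,230:390],None,fx=4.5,fy=4.5,interpolation=cv2.INTER_CUBIC)
cv2.imwrite('pics/t3.png',a)"
```

```text
(no output)
```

View pics/t3.png

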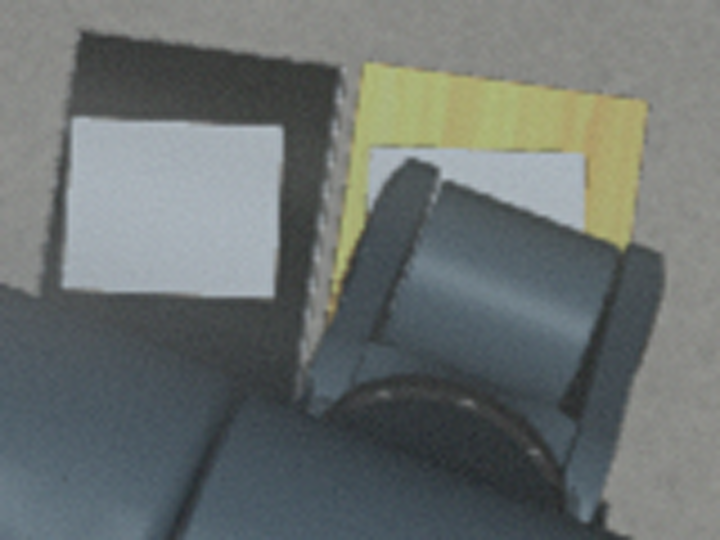

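The arm hides most of the upper slab. Its far edge is visible, running from (371,147) to (585,153) in the crop, so I'll place that edge.

```bash
python3 -c "
from h import *
K,T=cam('top')
f=lambda c:(np.array(c)+.5)/4.5-.5+np.array([230,210])
W=p2w(f([(371,147),(585,153)]),.092,K,T); print(W)
print('start edge',p2w([(311,243.5),(359.5,243.5)],.092,K,T))
s=manip.sense(); print(s['force'],s['tcp_pos'])"
```

```text
[[ 0.57471066 -0.00397629  0.092     ]
 [ 0.57353465 -0.11266102  0.092     ]]
start edge [[ 0.57185433 -0.00161544  0.092     ]
 [ 0.57378625 -0.1124053   0.092     ]]
[-7.3865544   0.25427055  6.73559678] [ 0.47380567 -0.05709479  0.07198564]
```

Call:
drive_tool(increments=[[165,0.3,0,-0.1,0,0,0],[165,0.4,0,-0.3,0,0,0],[165,0,0,-0.4,0,0,0],[165,-0.3,0,-0.4,0,0,0],[165,-0.5,0,-0.4,0,0,0],[165,-0.7,0,-0.4,0,0,0],[165,-0.7,0,-0.4,0,0,0]])

```text
t: 4.45
tcp_pos: [0.4852, -0.0587, 0.0762]
tool_rot: [0.016, 1.0, 0.0, -0.001]
force: [-4.2, 1.6, 0.7]
finger_gap: 0.353
```

```bash
cat >> h.py <<'E'
def edge(row0,seedcols,z,n="top"):
    """far (+x) edge of a slab: subpixel row of steepest brightness rise per column, as world points"""
    K,T=cam(n); g=cv2.GaussianBlur(manip.snapshot(n),(3,3),0).astype(float)[:,:,2]
    o=[]
    for c in seedcols:
        d=np.diff(g[row0-8:row0+9,c]); i=int(d.argmax()); w=d[max(i-1,0):i+2]; 
        o.append((c,row0-8+max(i-1,0)+(np.arange(len(w))*w).sum()/w.sum()+.5))
    W=p2w(o,z,K,T)*1000; a=np.polyfit(W[:,1],W[:,0],1); r=W[:,0]-np.polyval(a,W[:,1])
    a=np.polyfit(W[abs(r)<2,1],W[abs(r)<2,0],1)
    print("edge x at mean y",np.round([np.polyval(a,W[:,1].mean()),W[:,1].mean()],1),"long side at",round(90-np.degrees(np.arctan(a[0])),2),"rms",r.std().round(2))
E
python3 -c "
from h import *
edge(243,range(315,357),.092)
go([.484,-.057,.075],np.deg2rad(88.3))"
```

```text
edge x at mean y [585.5 -57.4] long side at 88.46 rms 0.54
shift cm [0.13 0.17 0.12] turn [ 0.    -0.001 -0.002] t 4.5 tcp [ 0.4852 -0.0587  0.0762] F [-4.8 -0.3  0.7] gap 0.351
```

The slab now slides freely, is in line within about 1 mm, and its long side is at 88.5° against the lower's 88.3°. Next I'll go round to its -y side.

```bash
python3 -c "
from h import *
print(np.round(manip.sense()['q'],2))
go([.535,-.15,.076],np.deg2rad(178.3));go([.535,-.15,.076],np.deg2rad(-1.7))"
```

```text
[-0.35  0.61  1.9  -0.    0.63 -1.89]
shift cm [-5.27 -8.97  0.01] turn [ 1.000e-03 -1.000e-03 -1.573e+00] t 4.5 tcp [ 0.4852 -0.0587  0.0762] F [-4.8 -0.3  0.7] gap 0.351
shift cm [-5.27 -8.97  0.01] turn [-1.000e-03 -1.000e-03  1.569e+00] t 4.5 tcp [ 0.4852 -0.0587  0.0762] F [-4.8 -0.3  0.7] gap 0.351
```

Call:
drive_tool(increments=[[165,1,0,0,0,0,0],[165,2,0,-1,0,0,0],[165,2,-0.5,-4,0,0,0],[165,1,-2,-7,0,0,0.13],[165,0,-3.5,-7,0,0,0.27],[165,-1,-5,-7,0,0,0.41],[165,-2,-6.5,-7,0,0,0.55],[165,-3,-8,-7,0,0,0.69],[165,-4,-9,-7,0,0,0.83],[165,-5.3,-9.2,-7,0,0,0.97],[165,-5.3,-9.2,-7,0,0,1.11],[165,-5.3,-9.2,-7,0,0,1.25],[165,-5.3,-9.2,-7,0,0,1.39],[165,-5.3,-9.2,-7,0,0,1.53],[165,-5.3,-9.2,-7,0,0,1.569],[165,-5.3,-9.2,-5,0,0,1.569],[165,-5.3,-9.2,-2.5,0,0,1.569],[165,-5.3,-9.2,0,0,0,1.569],[165,-5.3,-9.2,0,0,0,1.569]])

```text
t: 6.4
tcp_pos: [0.5337, -0.1519, 0.0746]
tool_rot: [0.718, 0.696, -0.001, -0.002]
force: [-0.9, 0.5, 0.3]
finger_gap: 0.354
```

```bash
python3 -c "
from h import *
im=slab((.54,-.057),.092);slab((.545,.097),.065)
cv2.imwrite('pics/t4.png',cv2.resize(im[210:330,230:390],None,fx=4.5,fy=4.5,interpolation=cv2.INTER_CUBIC))
go([.540,-.120,.076],np.deg2rad(-1.7))"
```

```text
top [546.8 -46.1] [84.4 77.2] long side at 88.23
top [255.3   1.7] [451.9 563.1] long side at 163.98
shift cm [3.29 0.32 0.1 ] turn [ 0.001  0.    -0.001] t 6.5 tcp [ 0.5358 -0.1528  0.077 ] F [ 0.1 -0.4  0.3] gap 0.354
```

View pics/t4.png

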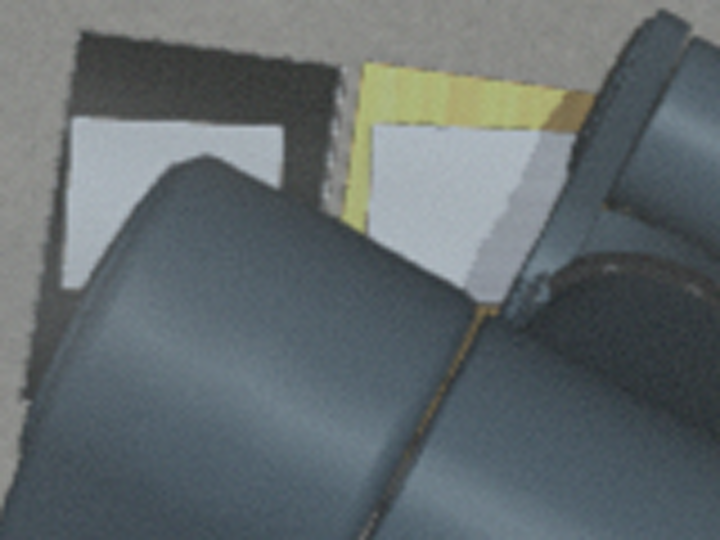

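Call:
drive_tool(increments=[[165,1,0.2,0.1,0,0,0],[165,2,0.2,0.1,0,0,0],[165,2.4,0.2,0.1,0,0,0],[165,2.8,0.2,0.1,0,0,0],[165,3.2,0.2,0.1,0,0,0],[165,3.7,0.2,0.1,0,0,0],[165,4.2,0.2,0.1,0,0,0],[165,4.7,0.2,0.1,0,0,0],[165,5.2,0.2,0.1,0,0,0],[165,5.7,0.2,0.1,0,0,0],[165,6.2,0.2,0.1,0,0,0],[165,6.7,0.2,0.1,0,0,0],[165,7.2,0.2,0.1,0,0,0],[165,7.7,0.2,0.1,0,0,0],[165,8.2,0.2,0.1,0,0,0],[165,8.7,0.2,0.1,0,0,0],[165,9.2,0.2,0.1,0,0,0],[165,9.5,0.2,0.1,0,0,0],[165,9.5,0.2,0.1,0,0,0]])

```text
t: 8.4
tcp_pos: [0.5417, -0.0584, 0.0761]
tool_rot: [0.717, 0.697, 0.0, 0.002]
force: [0.2, -3.9, 2.9]
finger_gap: 0.351
```

```bash
python3 -c "
from h import *
im=slab((.565,.02),.092)
cv2.imwrite('pics/t5.png',cv2.resize(im[210:330,230:390],None,fx=4.5,fy=4.5,interpolation=cv2.INTER_CUBIC))
go([.543,.0313,.076],np.deg2rad(-1.7))"
```

```text
top [543.1  80.2] [ 89.8 136.7] long side at 91.01
shift cm [ 8.97 -0.14 -0.01] turn [ 0.003  0.001 -0.   ] t 8.45 tcp [ 0.5417 -0.0584  0.076 ] F [ 0.6 -4.1  3.7] gap 0.349
```

View pics/t5.png

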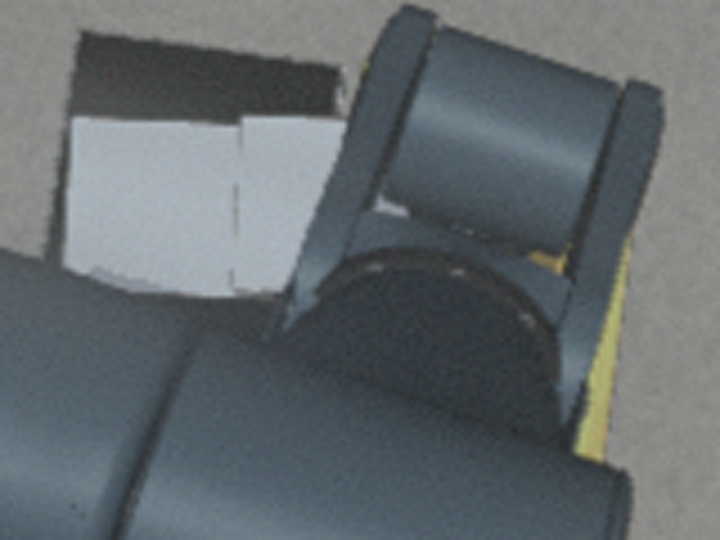

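Call:
drive_tool(increments=[[165,0.5,0,-0.1,0,0,0],[165,1,0,-0.1,0,0,0],[165,1.5,0,-0.1,0,0,0],[165,2,0,-0.1,0,0,0],[165,2.5,0,-0.1,0,0,0],[165,3,-0.1,-0.1,0,0,0],[165,3.5,-0.1,-0.1,0,0,0],[165,4,-0.1,-0.1,0,0,0],[165,4.5,-0.1,-0.1,0,0,0],[165,5,-0.1,-0.1,0,0,0],[165,5.5,-0.1,-0.1,0,0,0],[165,6,-0.1,-0.1,0,0,0],[165,6.5,-0.1,-0.1,0,0,0],[165,7,-0.1,-0.1,0,0,0],[165,7.4,-0.1,-0.1,0,0,0],[165,7.8,-0.1,-0.1,0,0,0],[165,8.1,-0.1,-0.1,0,0,0],[165,8.4,-0.1,-0.1,0,0,0],[165,8.4,-0.1,-0.1,0,0,0]])

```text
t: 10.35
tcp_pos: [0.5419, 0.0271, 0.0764]
tool_rot: [0.718, 0.696, 0.0, -0.0]
force: [-0.2, 0.6, 0.1]
finger_gap: 0.359
```

```bash
python3 -c "
from h import *
im=slab((.57,.10),.090)
cv2.imwrite('pics/t6.png',cv2.resize(im[210:330,230:390],None,fx=4.5,fy=4.5,interpolation=cv2.INTER_CUBIC))
go([.543,.0313,.077],np.deg2rad(-1.7))"
```

```text
top [382.5 213.5] [385.9 685.5] long side at 142.01
shift cm [ 0.43  0.08 -0.05] turn [ 0.    -0.001 -0.001] t 10.4 tcp [0.542  0.027  0.0765] F [ 0.3 -0.2 -0.3] gap 0.351
```

View pics/t6.png

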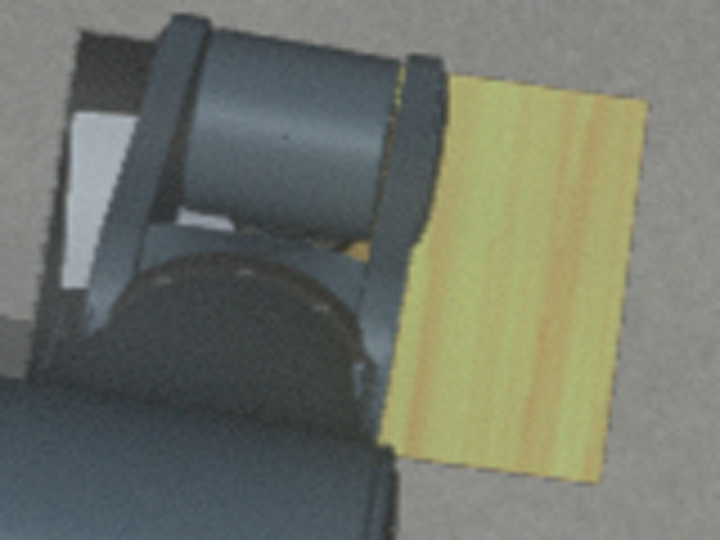

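The force has dropped to about 0, so the slab may have slid slightly ahead of the fingers. I'll back off for an unobstructed view from above.

Call:
drive_tool(increments=[[165,-1,0,0,0,0,0],[165,-2,0,-1,0,0,0],[165,-4,0,-4,0,0,0],[165,-8,0,-8,0,0,0],[165,-12,0,-8,0,0,0],[165,-16,0,-8,0,0,0],[165,-20,0,-8,0,0,0],[165,-24,0,-8,0,0,0],[165,-27,0,-8,0,0,0],[165,-27,0,-8,0,0,0],[165,-27,0,-8,0,0,0]])

```text
t: 11.5
tcp_pos: [0.5332, -0.2447, 0.1568]
tool_rot: [0.719, 0.695, 0.0, -0.0]
force: [-0.6, 0.7, 0.1]
finger_gap: 0.351
```

```bash
python3 -c "
from h import *
im=slab((.544,.093),.090)
cv2.imwrite('pics/t7.png',cv2.resize(im[215:325,225:345],None,fx=5,fy=5,interpolation=cv2.INTER_CUBIC))
K,T=cam('top')
c,s=np.cos(np.radians(88.3)),np.sin(np.radians(88.3))
for z in (.04,.065,.09): print(z,np.round((w2p([[.545+a*s*.045+b*c*.055,.0973-a*c*.045+b*s*.055,z] for a,b in ((1,1),(1,-1),(-1,-1),(-1,1))],K,T)-[225,215])*5+2).tolist())
go([.543,.0,.0765],np.deg2rad(-1.7))"
```

```text
top [544.1  94.5] [108.4  88.5] long side at 88.25
0.04 [[111.0, 112.0], [343.0, 123.0], [333.0, 312.0], [99.0, 301.0]]
0.065 [[105.0, 104.0], [341.0, 115.0], [331.0, 308.0], [93.0, 297.0]]
0.09 [[99.0, 97.0], [340.0, 108.0], [329.0, 304.0], [87.0, 293.0]]
shift cm [24.36  0.22  8.04] turn [-0.    -0.001 -0.002] t 11.55 tcp [ 0.5332 -0.2435  0.1566] F [-0.2  0.5 -0.2] gap 0.358
```

View pics/t7.png

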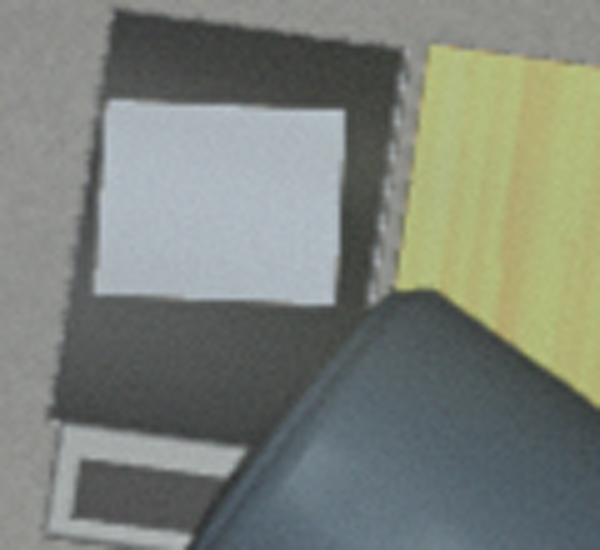

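Call:
drive_tool(increments=[[165,4,0,0,0,0,0],[165,8,0,0,0,0,0],[165,12,0.1,0,0,0,0],[165,16,0.2,0,0,0,0],[165,20,0.2,2,0,0,0],[165,23,0.2,4.5,0,0,0],[165,24.5,0.2,7,0,0,0],[165,24.5,0.2,8,0,0,0],[165,25.5,0.2,8,0,0,0],[165,26.2,0.2,8,0,0,0],[165,26.6,0.2,8,0,0,0],[165,26.9,0.2,8,0,0,0],[165,27.1,0.2,8,0,0,0],[165,27.2,0.2,8,0,0,0],[165,27.3,0.2,8,0,0,0],[165,27.4,0.2,8,0,0,0],[165,27.5,0.2,8,0,0,0],[165,27.5,0.2,8,0,0,0],[165,27.5,0.2,8,0,0,0]])

```text
t: 13.45
tcp_pos: [0.545, 0.0295, 0.0771]
tool_rot: [0.717, 0.697, -0.0, 0.002]
force: [-0.5, -5.5, 4.0]
finger_gap: 0.352
```

Call:
drive_tool(increments=[[165,-0.5,0,0,0,0,0],[165,-2,0,-1,0,0,0],[165,-4,0,-4,0,0,0],[165,-8,0,-8,0,0,0],[165,-12,0,-8,0,0,0],[165,-16,0,-8,0,0,0],[165,-20,0,-8,0,0,0],[165,-24,0,-8,0,0,0],[165,-27.5,0,-8,0,0,0],[165,-27.5,0,-8,0,0,0]])

```text
t: 14.45
tcp_pos: [0.5361, -0.2497, 0.1572]
tool_rot: [0.72, 0.694, -0.0, 0.002]
force: [0.2, -0.7, 0.0]
finger_gap: 0.353
```

```bash
python3 -c "
from h import *
im=slab((.544,.093),.090); slab((.544,.093),.090)
im=manip.snapshot('scene')[:,:,::-1]
cv2.imwrite('pics/s8.png',cv2.resize(im[150:290,300:420],None,fx=4,fy=4,interpolation=cv2.INTER_CUBIC))
go([.543,.0,.0765],np.deg2rad(-1.7))"
```

```text
top [544.4  96.7] [108.1  88.5] long side at 88.56
top [544.4  96.7] [108.1  88.5] long side at 88.56
shift cm [24.36  0.04  8.02] turn [-0.001 -0.001 -0.002] t 14.6 tcp [ 0.535  -0.2435  0.1564] F [ 0.2 -0.5  0. ] gap 0.356
```

View pics/s8.png

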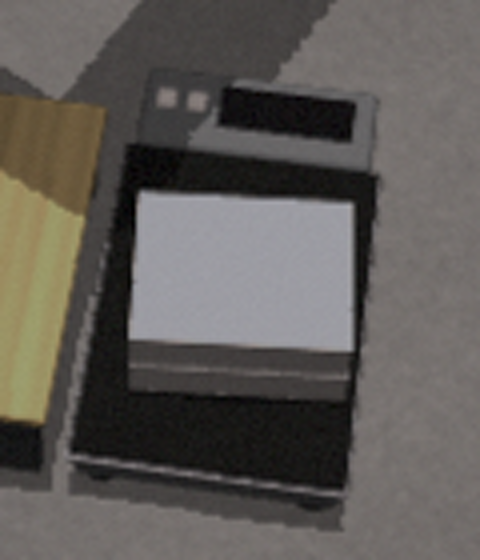

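The scene crop shows both slabs flush: the near side faces line up at columns 130 and 351, with the seam level at about row 366. The measured offset is about 1 mm and 0.3°, and the gripper is clear, so I'm handing in.

```bash
python3 -c "
from station import manip
print(manip.sign_off())"
```

```text
the job is handed in; nothing more can be done
None
```

The upper slab now lies flush on the lower one, and I handed the job in at about 14.6 s of the 72 s allowed. I squared it in line with a side push on the shelf, pushed it across the gap without lifting it, then gave it a last 2–3 mm nudge.

**Last checks:**
- **Position:** the top camera puts the upper slab at (544.4, 96.7) mm with its long side at 88.6°. The lower slab measured (545.2, 97.6) mm and 88.3° before it was covered. That leaves about 1 mm and 0.3° of error, against limits of 6 mm and 4.5°.
- **Scene camera:** the visible side faces are aligned and the seam is level.
- **Gripper:** it is well clear of everything and reads no contact force.

**What went wrong or was not confirmed:**
- **First push:** the fingers were set too low. They pressed down with about 6 N and the slab barely moved until I raised them 4 mm.
- **Lower slab:** once it was covered I could only check its position through the scene view, not measure it again.
- **Bridging:** I have no direct reading of the contact with both shelf and lower slab. A picture mid-slide showed the upper slab reaching from the shelf side well onto the lower slab.
- **Bystanders:** I did not measure the tin, mug or tape again. The arm passed well above or away from them.

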